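# Shut the ball case and show the sample ball to the inspection camera

## Robot

A 6-joint arm with a two-finger parallel gripper is mounted at the origin on the work surface. World frame = base frame: x ahead of the robot, y to its left, z up, the work surface at z = 0. Lengths are in m, angles in rad, forces in N, time in s.
With the tool pointing down it reaches from about 0.35 to 0.775 m from the base axis. Payload 7.3 kg.
Tool frame: the origin (TCP) lies midway between the tips of the shut fingers; the grasp point (between the pads) lies 19 mm behind it; z points along the fingers, y is the line along which they close (so a half turn about z gives the same grasp; the last joint's range is limited). The gripper opens to 92 mm and grips with 3 to 60 N. Pads are 19 mm wide; open, the fingers measure 130 mm over their backs; the gripper's body (75 mm by 190 mm) begins 47 mm behind the grasp point.
Start: joints at [1.034, 0.342, 1.524, -0, 1.275, -0.146], TCP at [0.2, 0.485, 0.227] pointing down, gripper open.
Joint ranges: [-2.53, 2.53], [-0.77, 2.02], [0.04, 2.7], [-1, 4.14], [0.28, 2.66], [-3.11, 3.11]. Speed limits (rad/s): [2.57, 2.57, 3.14, 3.14, 3.14, 3.14].

## Interface

Orientations are given as [roll, pitch, yaw] about the fixed x, y, z axes, in that order (R = Rz(yaw) Ry(pitch) Rx(roll)).
In Python, from cell import monitor, vision, workorder gives the robot as it stands.
- The arm moves only by the tool move_arm, never from a script. Its argument "rows" is a list of rows, each a list of 5 numbers: the shift along the world's x, y, z in mm, then the turn about the world's z in rad, then the closure, from -1 (fully open) to 1 (shut). A call has 1 to 12 rows; each row shifts and turns the commanded pose from where the row before left it; what a row does not reach is not made up. A row lasts 1/10 s, in which the tool goes at most 50 mm and 8.59 degrees, less where a joint would pass 70% of its speed; a pose out of reach is approached as far as the arm can. A call is refused whole if a number of a shift passes 50 or a number of a turn 0.15, either way. A call with a gripper value outside its range is refused whole. The fingers move at their own pace and stop on an object; "newtons" is the grip in N (left out, the last holds). Time passes only in rows, so rows that do not move let the fingers close. It gives the time, the measured TCP pose, the force, the opening and the grip force at its end, in the units of the state.
- monitor.observe(): the state, without advancing time (a new reading comes with each control period).
- vision.read_camera(name): name is "scene" or "top" or "wrist"; returns the picture (480x640x3 uint8, red, green, blue); there is no depth.
- vision.get_calibration(name): a dict with "K" (3x3 intrinsics, pixels), "k1" (the pictures are not rectified: a ray, as slopes to the right and down, at radius r is drawn at 1 + k1 r^2 times it, then the intrinsics apply), "T" (4x4, takes a point from camera to world coordinates); the wrist camera has in their place "mount" (4x4, takes a point from camera to tool coordinates, whose origin is the TCP and whose axes are the flange's). Camera axes: x right, y up, looking along -z (the intrinsics and any distortion apply to the point x, -y, -z); pixel columns grow to the right and rows downward; lengths in m; the calibration is good to about 2 mm. A picture is of the moment at which its call begins: read the wrist's pose just before it. get_calibration takes no time and is no camera call.
- workorder.hand_in(): hands the job in; it is judged then, once.
The state is a dict: "time": time; "qpos": joint angles; "qvel": joint speeds; "joint_efforts": joint torques, N m; "tool_pos": TCP position; "tool_rot": TCP orientation; "contact_force": force on the tool from outside, world axes, zero at the start; "torque": the same for the moment, N m; "opening": finger opening in m; "grip_force": force on a finger pad.
Only numpy, scipy, OpenCV 4.12 (cv2) and the standard library are available. Lean on these libraries where they do the work, as an engineer would, in place of code of your own. Each camera call takes 0.05 s, during which the arm holds its last target. There are 200 camera calls.

## Task

A sample ball has been taken out of the blue ball case and lies loose in the shallow pocket of the black tray. First press the case's clear lid down until it snaps fully shut past its catch; then pick up the tray (it has an orange handle) and carry it to the inspection camera, never letting the ball roll out of its pocket, not touching the ball with the fingers, not bumping the camera and leaving the carton, bracket and hammer where they are. Finish while still holding the tray in the air, level and still, with the ball squarely in front of the lens, on the lens axis and about 100 mm from the glass.

Things in the scene. Friction and masses are not known exactly. Their poses are not given: they have to be found in the camera images.
- case: Blue open case full of steel balls, fixed to the bench, 130 mm (its x) by 180 mm (its y), 45 mm high. Origin: centre of its underside. Its front (-x side, turned roughly to the robot) carries a sprung steel roller catch at mid-width, standing out up to 24 mm; the lid's hinge runs along its +x rim.
- case_lid (a joint): Clear lid's angle, rad: 0 shut, grows as its front edge rises (about case y through lid_hinge); starts 0.7 to 1.2. Blue edges; black thumb tab 44 mm wide juts 20 mm at mid front. Stiff hinge: stays where left, 1 to 2 N at the edge moves it. At about 0.06 its tongue stops on the catch: not shut. Some 6 to 9 N down at mid front drives it past; it snaps below 0.02 and stays.
- lid_hinge (a point): Middle of the lid's hinge line, 65 mm behind (+x of) the case centre and 45.5 mm above the bench. Axes: the lid's own; its x and z equal the case's when shut; its -x always runs along the lid to the front edge, its z is out of the lid's upper face.
- lid_edge (a point): Point on the upper face of the lid at mid-width, 120 mm from the hinge line and 10 mm behind the lid's front edge; the lid is 6 mm thick (underside on the hinge line), so this is 51.5 mm above the bench when shut. Good place to press. Same axes as lid_hinge.
- tray: Loose black plate 80 (x) by 76 (y) by 8 mm, about 130 g. Origin: centre of underside, z up. In its top a central pocket 28 mm wide, 2.5 mm deep, holds the loose ball, which rolls out at about 35 degrees of tilt. Orange handle bar 16 mm wide (y), 18 mm tall, runs out on the tray's -x side to 125 mm from centre, 18 to 36 mm above the bench, free underneath.
- tray_grip (a point): Centre of the free part of the handle bar: 80 mm on the tray's -x side of its centre, 27 mm above the bench. Axes as the tray; pinch across the tray's y.
- tray_pocket (a point): Where the ball's centre is when it lies in the middle of the pocket: 18.2 mm above the tray's underside, on the tray's centre. Axes as the tray.
- ball_center (a point): Centre of the loose steel ball, 25.4 mm across, 67 g. It can wander about 6 mm to any side within the pocket. Axes turn with the ball.
- camera: Inspection camera, fixed to the bench: steel foot 110 x 90 x 12 mm, 16 mm post 247 mm high 32 mm behind centre, clamped white head 44 mm square, black lens with white-faced ring light 48 mm across. Origin: centre of foot's underside. Looks level along its -x, roughly to the robot; lens height 140 to 200 mm varies by start; the head holds against light pushes.
- lens (a point): Centre of the lens glass: the front face of the ring light, 60 mm on the camera's -x side of the foot's centre. Axes as the camera foot: -x is the viewing direction.
- focus (a point): Sharp point of the camera: 100 mm straight out from the glass on the lens axis (-x of the camera), where the ball's centre is to be held. Axes as the camera foot.
- carton: Loose cardboard carton of screws, 85 x 115 x 55 mm. Origin: centre of its underside. To be left alone.
- bracket: Loose chromed steel bracket, foot 60 x 90 mm, with uprights 25 and 53 mm high. Origin: centre of its underside. To be left alone.
- hammer: Loose hammer lying roughly along x, about 260 mm long, head towards +x. Origin: underside, at mid length. To be left alone.
- ball: The same loose steel ball as a body (for contacts); use ball_center for its position, its own origin lies on its surface and turns with it.
There are look-alikes about, which are no part of the job. Several things have the shape of the tray; the one meant has the colours described above.

How it is judged:
By the outcome, as a careful person would: the job done as asked, in the order asked, and still so for the second after the job is handed in, while the arm keeps its last pose, push and grip.
It also fails if it takes over 59 s, if anything falls off the work surface, if the arm or the gripper's body presses on something with over 40 N, if the wrist force passes 120 N, or if a joint passes its speed limit or range.

## Working session

There is one attempt and no reset: what is moved stays moved. The work goes in short steps, Python scripts to look and compute and a tool call to move; the robot and the scene stay as the last step left them, time stands still between calls to the robot, and variables do not carry over. Pictures are saved under pics/ and viewed, at most 10 in all, crops included, and the job is handed in when it is done.

Besides the shell and the picture viewer there is one more tool, called after "Emit:" in YAML: its name, and indented under it one key for each argument. move_arm: Moves the arm, as the interface text tells. Its arguments: {"type":"object","properties":{"rows":{"type":"array","items":{"type":"array","items":{"type":"number"}}},"newtons":{"type":"number"}},"required":["rows"]}

```bash
ls; mkdir -p pics; python3 - <<'E'
from cell import monitor, vision
import cv2
for n in ("scene","top"):
    im=vision.read_camera(n); cv2.imwrite(f"pics/{n}0.png",im[:,:,::-1])
    c=vision.get_calibration(n); print(n,c)
print(vision.get_calibration("wrist")); print(monitor.observe())
E
```

```text
pics
scene {'K': array([[592.63005453,   0.        , 321.42019349],
       [  0.        , 592.63005453, 237.33269211],
       [  0.        ,   0.        ,   1.        ]]), 'k1': -0.0031875341523329302, 'T': array([[ 0.39315471, -0.71532566,  0.57770111,  1.17410449],
       [ 0.91938586,  0.31445228, -0.23632479, -0.2830929 ],
       [-0.01261024,  0.62404244,  0.78128869,  0.97714312],
       [ 0.        ,  0.        ,  0.        ,  1.        ]])}
top {'K': array([[521.98957938,   0.        , 309.88524527],
       [  0.        , 521.98957938, 245.22663809],
       [  0.        ,   0.        ,   1.        ]]), 'k1': -0.054084916758894944, 'T': array([[ 0.01445989,  0.98534989, -0.16993089,  0.35575126],
       [-0.99986651,  0.0155421 ,  0.00504002, -0.01290008],
       [ 0.00760727,  0.16983533,  0.98544309,  1.15926041],
       [ 0.        ,  0.        ,  0.        ,  1.        ]])}
{'K': array([[409.06671554,   0.        , 318.24072539],
       [  0.        , 409.06671554, 233.22708453],
       [  0.        ,   0.        ,   1.        ]]), 'k1': 0.023229007053479175, 'mount': arra
[... 317 characters left out ...]
  1.00000000e+00]])}
{'time': 0.1, 'qpos': array([ 1.03399214e+00,  3.42678954e-01,  1.52492067e+00, -1.98043411e-06,
        1.27541027e+00, -1.46018158e-01]), 'qvel': array([-0.00099909, -0.0012466 , -0.00293034, -0.00049858, -0.00173452,
       -0.00121701]), 'joint_efforts': array([ 1.99054593e-03, -4.32002413e+01, -2.44695157e+01,  7.21337646e-02,
        5.26502717e-02, -2.38981647e-05]), 'tool_pos': array([0.19977999, 0.48510666, 0.22610131]), 'tool_rot': array([-3.14019022e+00, -2.04334424e-04,  2.75080706e+00]), 'contact_force': array([ 0.07357827,  0.30707362, -0.54632568]), 'torque': array([-0.0076074 ,  0.02794282, -0.05998975]), 'grip_force': 0.0, 'opening': 0.09187343429151758}
```

View pics/scene0.png

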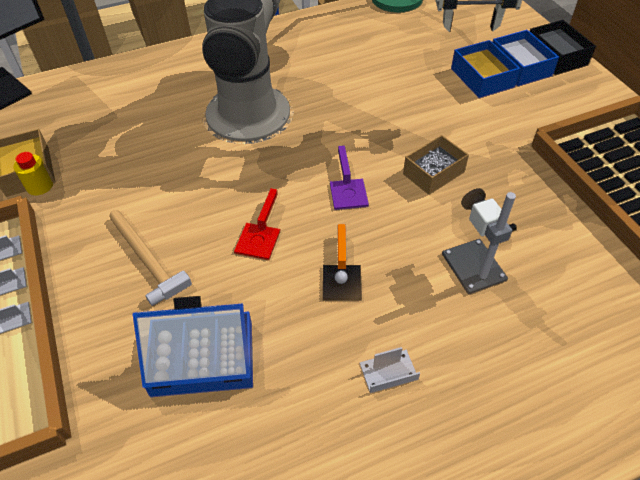

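View pics/top0.png

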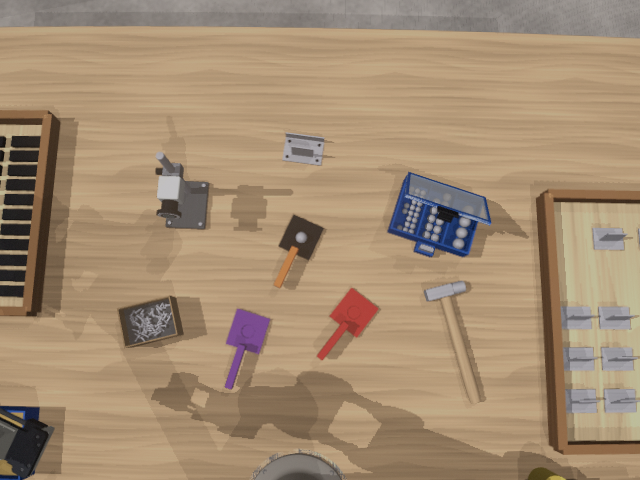

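The scene image shows the case at (195,350), the black tray with ball at (342,280) and the camera at (480,245). The top image shows the case at (435,218), the camera at (180,195), the carton at (150,322), the bracket at (304,149) and the hammer at (455,340).

Tray-shaped candidates in the top image: black plate with orange handle (301,238), purple (247,331) and red (353,311). By the description I choose the black and orange one and will check it in a close crop.

```bash
cat > h.py <<'E'
import numpy as np, cv2
from cell import monitor, vision
from scipy.spatial.transform import Rotation as R
def cal(n, st=None):
    c=vision.get_calibration(n); T=c.get("T")
    if T is None:
        st=st or monitor.observe(); B=np.eye(4); B[:3,:3]=R.from_euler('xyz',st["tool_rot"]).as_matrix(); B[:3,3]=st["tool_pos"]; T=B@c["mount"]
    return c["K"],c["k1"],T
def proj(C,P):
    K,k,T=C; p=(np.atleast_2d(P)-T[:3,3])@T[:3,:3]; u=p[:,:2]*[1,-1]/-p[:,2:]
    u=u*(1+k*(u**2).sum(1,keepdims=True)); return u@K[:2,:2].T+K[:2,2]
def ray(C,uv):
    K,k,T=C; d=(np.atleast_2d(uv).astype(float)-K[:2,2])/[K[0,0],K[1,1]]; u=d.copy()
    for _ in range(20): u=d/(1+k*(u**2).sum(1,keepdims=True))
    return np.c_[u[:,0],-u[:,1],-np.ones(len(u))]@T[:3,:3].T
def onz(C,uv,z):
    r=ray(C,uv); o=C[2][:3,3]; return o+r*((z-o[2])/r[:,2])[:,None]
def tri(Cs,uvs):
    A=np.zeros((3,3));b=np.zeros(3)
    for C,uv in zip(Cs,uvs):
        r=ray(C,uv)[0]; r/=np.linalg.norm(r); M=np.eye(3)-np.outer(r,r); A+=M; b+=M@C[2][:3,3]
    return np.linalg.solve(A,b)
E
python3 - <<'E'
import cv2,numpy as np
from h import *
t=cv2.imread("pics/top0.png"); s=cv2.imread("pics/scene0.png")
f=lambda im,x,y,w,h:cv2.resize(im[y:y+h,x:x+w],(400,300),interpolation=cv2.INTER_CUBIC)
cv2.imwrite("pics/crop0.png",np.vstack([np.hstack([f(t,380,165,120,90),f(t,240,205,120,90)]),np.hstack([f(s,120,290,140,105),f(s,430,180,120,90)])]))
for n,im in(("top",t),("scene",s)):
    C=cal(n); hsv=cv2.cvtColor(im,cv2.COLOR_BGR2HSV)
    m=cv2.inRange(hsv,(8,200,120),(18,255,255)); 
    k,l,st,ce=cv2.connectedComponentsWithStats(m)
    for i in range(1,k):
        if st[i,4]>60: print(n,"orange",st[i],ce[i],onz(C,ce[i],.033))
E
```

```text
scene orange [338 224   8  45 352] [341.44034091 246.25      ] [[0.51334429 0.03036876 0.033     ]]
```

View pics/crop0.png

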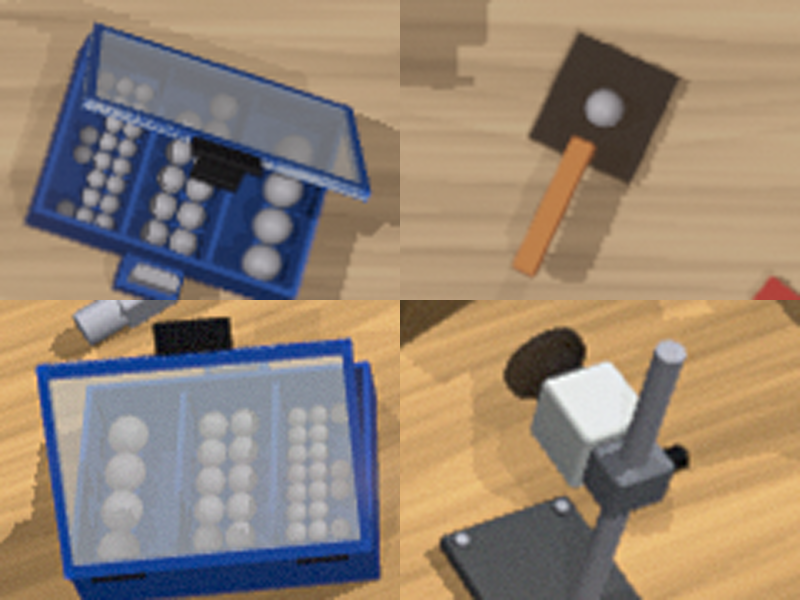

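The crop confirms it: black plate, orange handle, ball in the pocket. Lid corners in the crop's top view are (97,27), (350,105), (368,195), (83,103). Next I fit the poses.

```bash
python3 - <<'E'
from h import *
from scipy.optimize import least_squares
Ct,Cs=cal("top"),cal("scene")
def W(p,P): # x,y,yaw
    c,s=np.cos(p[2]),np.sin(p[2]); P=np.asarray(P,float); return np.c_[p[0]+c*P[:,0]-s*P[:,1],p[1]+s*P[:,0]+c*P[:,1],P[:,2]]
T=lambda l:np.array(l)/3.3333
# tray
tp=T([(181,32),(284,78),(228,184),(130,136),(125,271)])+[240,205]
loc=[(.04,.038,.008),(.04,-.038,.008),(-.04,-.038,.008),(-.04,.038,.008),(-.125,0,.036)]
f=lambda p:(proj(Ct,W(p,loc))-tp).ravel()
r=least_squares(f,[.6,0,0]);print("tray",r.x,np.round(r.fun,1)); q=r.x
print("grip",W(q,[(-.08,0,.027)]),"ball tri",tri([Ct,Cs],[T([(203,107)])[0]+[240,205],(341.5,277)]), "nominal",W(q,[(0,0,.0182)]))
print("scene handle check",proj(Cs,W(q,[(-.08,0,.036)])))
# case
tl=T([(97,27),(350,105),(368,195),(83,103),(28,222),(298,298)])+[380,165]
S=lambda l:np.array(l)/2.857+[120,290]
sl=S([(38,67),(352,42),(193,20),(73,280)])
def lid(a,d,y,h=.006): return (.065-d*np.cos(a)+h*np.sin(a)*1,y,.0455+d*np.sin(a)+h*np.cos(a))
def g(p):
    a=p[3]
    t=[lid(a,0,.09),lid(a,0,-.09),lid(a,.13,-.09),lid(a,.13,.09),(-.065,.09,.045),(-.065,-.09,.045)]
    s=[lid(a,.13,-.09),lid(a,.13,.09),lid(a,.15,0),lid(a,0,-.09)]
    return np.r_[(proj(Ct,W(p,t))-tl).ravel(),(proj(Cs,W(p,s))-sl).ravel()]
for a0 in(.8,1.1):
    r=least_squares(g,[.63,-.25,-.3,a0],loss='soft_l1');print("case",r.x,np.round(g(r.x),1))
p=r.x
for a in(p[3],.06,0): print("edge",a,W(p,[lid(a,.12,0)]))
t=cv2.imread("pics/top0.png"); s=cv2.imread("pics/scene0.png")
g=lambda im,x,y,w,h:cv2.resize(im[y:y+h,x:x+w],(400,600),interpolation=cv2.INTER_CUBIC)
cv2.imwrite("pics/cam0.png",np.hstack([g(t,145,145,70,105),g(s,435,180,80,120)]))
E
```

```text
tray [ 5.72385958e-01 -5.61624444e-04 -4.25833020e-01] [-0.  -0.2 -0.5  0.1  1.2  0.1 -0.1  0.1 -0.6 -0. ]
grip [[0.49953036 0.03248474 0.027     ]] ball tri [0.57131669 0.00290189 0.01674225] nominal [[ 5.72385958e-01 -5.61624444e-04  1.82000000e-02]]
scene handle check [[339.59727699 240.06908814]]
case [ 0.62332081 -0.29629802 -0.29742246  0.85250643] [-2.7 -1.4 -0.8 -0.3 -0.4 -0.8 -0.9 -0.3  0.8 -3.  -1.2 -0.8 -1.2 -0.4
 -0.8 -2.3 -1.5 -1.  -2.8 -0.6]
case [ 0.6233208  -0.29629801 -0.29742238  0.85250662] [-2.7 -1.4 -0.8 -0.3 -0.4 -0.8 -0.9 -0.3  0.8 -3.  -1.2 -0.8 -1.2 -0.4
 -0.8 -2.3 -1.5 -1.  -2.8 -0.6]
edge 0.8525066216159936 [[ 0.61428173 -0.29352741  0.13980047]]
edge 0.06 [[ 0.57128601 -0.28034861  0.05868488]]
edge 0 [[ 0.57073557 -0.28017989  0.0515    ]]
```

View pics/cam0.png

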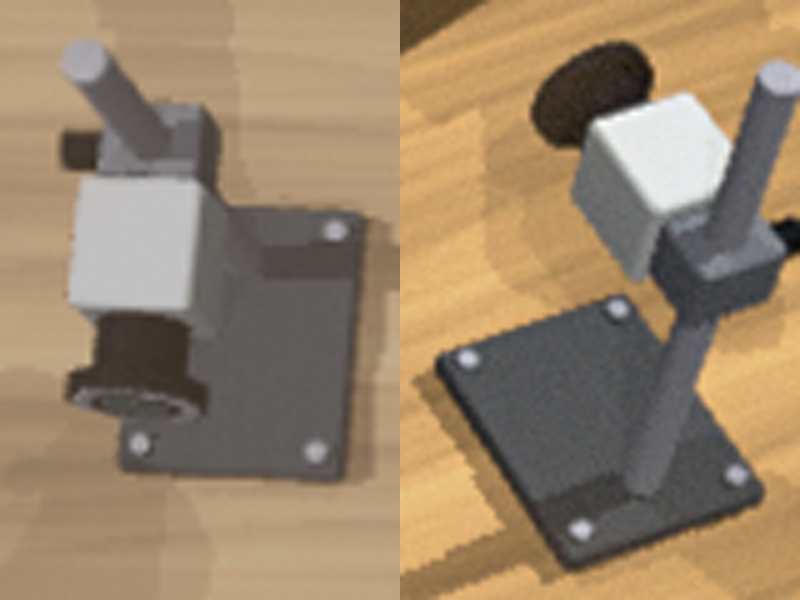

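```bash
cat > camfit.py <<'E'
from h import *
from scipy.optimize import least_squares
Ct,Cs=cal("top"),cal("scene")
def W(p,P):
    c,s=np.cos(p[2]),np.sin(p[2]); P=np.asarray(P,float); return np.c_[p[0]+c*P[:,0]-s*P[:,1],p[1]+s*P[:,0]+c*P[:,1],P[:,2]]
tl=np.array([(122,472),(342,479),(364,216),(86,60),(82,180),(202,180),(192,308),(70,304)])/5.714+[145,145]
sl=np.array([(37,355),(218,298),(365,495),(168,568),(382,80),(194,125),(288,93),(256,215),(193,95)])/5+[435,180]
def g(p):
    h,a,b,r=p[3:7]
    t=[(-.055,.045,.012),(-.055,-.045,.012),(.055,-.045,.012),(.032,0,.247),(b,.022,h+.022),(b,-.022,h+.022),(a,-.022,h+.022),(a,.022,h+.022)]
    s=[(-.055,-.045,.012),(-.055,.045,.012),(.055,.045,.012),(.055,-.045,.012),(.032,0,.247),(a,-.022,h+.022),(a,.022,h+.022),(b,-.022,h+.022),(r,0,h)]
    return np.r_[(proj(Ct,W(p,t))-tl).ravel(),(proj(Cs,W(p,s))-sl).ravel()]
r=least_squares(g,[.63,.25,-.1,.17,-.02,.02,-.055],loss='soft_l1')
if __name__=="__main__":
    print(r.x,np.round(g(r.x),1)); p=r.x
    print("lens",W(p,[(-.06,0,p[3])]),"focus",W(p,[(-.16,0,p[3])]))
    print("lens in crop",(proj(Ct,W(p,[(-.06,0,p[3])]))-[145,145])*5.714)
E
python3 camfit.py
```

```text
[ 0.64667079  0.2619007  -0.03180934  0.14542629 -0.03010829  0.01495714
 -0.05659572] [-1.7 -2.  -0.5 -1.3 -0.4 -2.5 -0.5 -1.5 -0.6 -1.1  0.4 -0.1  0.  -0.5
 -0.8 -0.8 -1.5 -0.5  0.8 -2.   0.4 -0.8 -0.3 -1.1 -0.8 -0.7 -2.8  0.1
 -0.6 -0.2 -2.2 -0.4 -1.7  0.8]
lens [[0.58670114 0.26380894 0.14542629]] focus [[0.48675173 0.26698933 0.14542629]]
lens in crop [[137.10420322 401.73601252]]
```

Emit:
move_arm:
  rows:
    - [10,-20,2,0,1]
    - [20,-38,2,0.01,1]
    - [20,-38,2,0.01,1]
    - [20,-38,2,0.01,1]
    - [20,-38,2,0.01,1]
    - [20,-38,2,0.01,1]
    - [20,-38,0,0.01,1]
    - [20,-38,0,0.01,1]
    - [20,-38,0,0.01,1]
    - [20,-38,0,0.01,1]
    - [20,-38,0,0,1]
    - [20,-38,0,0,1]
  newtons: 30

```text
time: 1.3
tool_pos: [0.4303, 0.0457, 0.2386]
tool_rot: [3.141, -0.0, 2.841]
contact_force: [0.1, 1.1, 0.2]
opening: 0.0016
grip_force: 0.0
```

Emit:
move_arm:
  rows:
    - [20,-38,0,0,1]
    - [20,-38,0,0,1]
    - [20,-38,0,0,1]
    - [20,-38,0,0,1]
    - [20,-38,0,0,1]
    - [20,-38,-5,0,1]
    - [20,-38,-10,0,1]
    - [20,-38,-10,0,1]
    - [20,-30,-5,0,1]
    - [2,-4,0,0,1]
    - [0,0,0,0,1]
    - [0,0,0,0,1]

```text
time: 2.5
tool_pos: [0.6116, -0.2895, 0.2088]
tool_rot: [3.141, -0.001, 2.841]
contact_force: [-0.3, 0.5, -0.7]
opening: 0.0001
grip_force: 0.0
```

Emit:
move_arm:
  rows:
    - [1,-2,-25,0,1]
    - [1,-2,-25,0,1]
    - [0,0,-15,0,1]
    - [0,0,-5,0,1]
    - [-6,2,-6,0,1]
    - [-6,2,-6,0,1]
    - [-5,2,-7,0,1]
    - [-6,1,-7,0,1]
    - [-4,1,-8,0,1]
    - [-4,1,-8,0,1]
    - [-3,1,-8,0,1]
    - [-3,1,-8,0,1]

```text
time: 3.7
tool_pos: [0.5767, -0.2836, 0.08]
tool_rot: [3.142, 0.0, 2.841]
contact_force: [1.1, -0.1, -0.1]
opening: 0.0003
grip_force: 0.3
```

Emit:
move_arm:
  rows:
    - [-2,1,-8,0,1]
    - [-2,0,-7,0,1]
    - [-1,0,-4,0,1]
    - [0,0,-3,0,1]
    - [0,0,-2,0,1]
    - [0,0,0,0,1]

```text
time: 4.3
tool_pos: [0.5717, -0.2825, 0.0567]
tool_rot: [3.141, -0.001, 2.841]
contact_force: [-0.5, 0.1, 1.5]
opening: 0.0005
grip_force: 0.4
```

Emit:
move_arm:
  rows:
    - [0,0,-1,0,1]
    - [0,0,-1,0,1]
    - [0,0,-1,0,1]
    - [0,0,0,0,1]

```text
time: 4.7
tool_pos: [0.572, -0.2825, 0.0534]
tool_rot: [3.141, -0.0, 2.841]
contact_force: [0.0, -0.0, -0.1]
opening: 0.0005
grip_force: 0.0
```

Emit:
move_arm:
  rows:
    - [0,0,-1,0,1]
    - [0,0,-1,0,1]
    - [0,0,-1,0,1]
    - [0,0,0,0,1]

```text
time: 5.1
tool_pos: [0.5721, -0.2826, 0.0516]
tool_rot: [-3.141, 0.001, 2.841]
contact_force: [-1.7, -0.1, 5.8]
opening: 0.0004
grip_force: 3.0
```

Emit:
move_arm:
  rows:
    - [0,0,-1,0,1]
    - [0,0,-1,0,1]
    - [0,0,-1,0,1]
    - [0,0,0,0,1]

```text
time: 5.5
tool_pos: [0.5722, -0.2827, 0.0512]
tool_rot: [-3.141, 0.002, 2.841]
contact_force: [-8.4, 4.6, 21.2]
opening: 0.0002
grip_force: 10.7
```

```bash
python3 - <<'E'
from h import *
print(monitor.observe()["contact_force"])
im=vision.read_camera("scene")[:,:,::-1]; cv2.imwrite("pics/s1.png",im)
E
```

```text
[-8.44771563  4.64334789 21.19088206]
```

Emit:
move_arm:
  rows:
    - [0,0,10,0,1]
    - [0,0,35,0,1]
    - [0,0,45,0,1]
    - [0,0,40,0,1]
    - [-9,30,10,-0.02,-1]
    - [-9,40,0,-0.02,-1]
    - [-9,40,0,-0.02,-1]
    - [-9,40,0,-0.02,-1]
    - [-9,40,0,-0.02,-1]
    - [-9,40,0,-0.02,-1]
    - [-9,40,0,0,-1]
    - [-9,35,0,0,-1]

```text
time: 6.75
tool_pos: [0.4994, 0.0242, 0.1879]
tool_rot: [3.141, 0.0, 2.721]
contact_force: [-0.1, -0.6, -0.4]
opening: 0.0598
grip_force: 0.0
```

Emit:
move_arm:
  rows:
    - [0,9,0,0,-1]
    - [0,0,0,0,-1]
    - [0,0,0,0,-1]

```text
time: 7.05
tool_pos: [0.5005, 0.0307, 0.1878]
tool_rot: [-3.141, 0.001, 2.721]
contact_force: [0.5, -0.2, 0.2]
opening: 0.084
grip_force: 0.0
```

```bash
python3 - <<'E'
from h import *
st=monitor.observe(); C=cal("wrist",st); w=vision.read_camera("wrist")[:,:,::-1].copy(); t=vision.read_camera("top")[:,:,::-1]; s=vision.read_camera("scene")[:,:,::-1]
print(st["tool_pos"],st["tool_rot"])
P=[(.4995,.0325,.036),(.5724,-.0006,.0182),(.5713,.0029,.0182)]
print(proj(C,P))
for q in proj(C,P): cv2.drawMarker(w,tuple(int(v) for v in q),(0,255,0),0,10)
cv2.imwrite("pics/w2.png",w)
f=lambda im,x,y,w,h:cv2.resize(im[y:y+h,x:x+w],(400,300),interpolation=cv2.INTER_CUBIC)
cv2.imwrite("pics/c2.png",np.vstack([np.hstack([f(t,380,165,120,90),f(s,120,290,140,105)]),cv2.resize(w,(800,600))[250:550]]))
E
```

```text
[0.50046936 0.03072674 0.18783268] [-3.1414604e+00  7.6166226e-04  2.7208277e+00]
[[318.91801    213.69755219]
 [318.34982199 298.65990107]
 [321.5044758  296.08529285]]
```

View pics/c2.png

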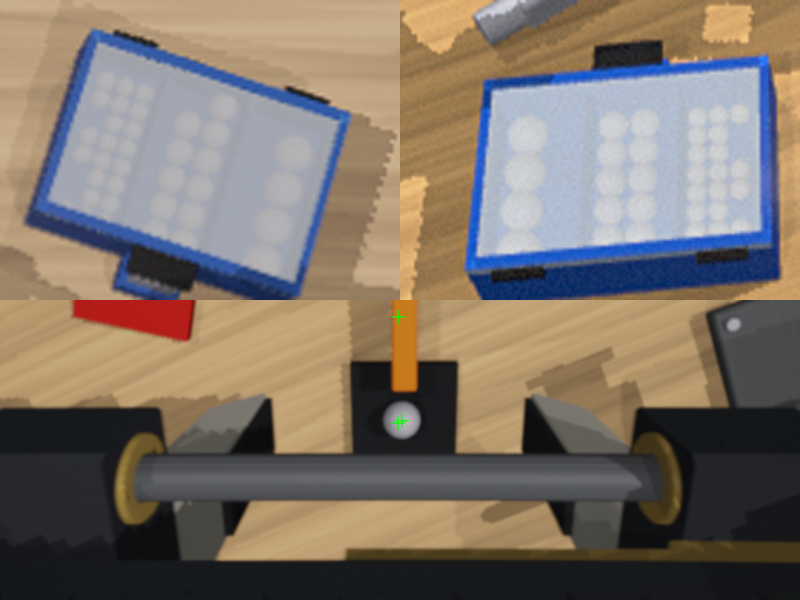

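View pics/w2.png

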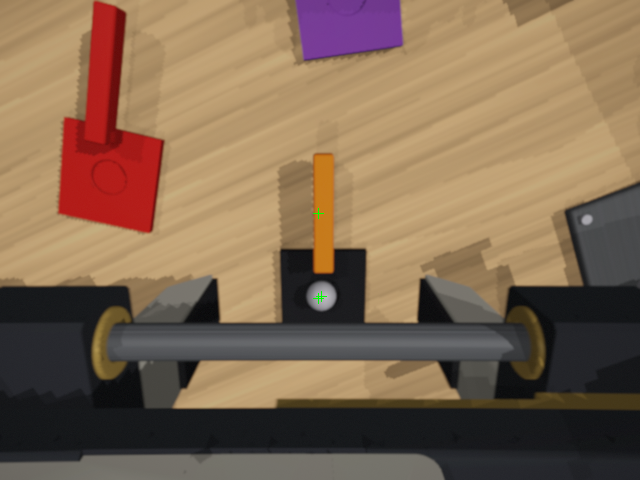

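Both views show the lid shut flat with its tab over the catch. The wrist view shows the orange handle centred at x≈323, about 3.5 mm to the right of my estimate at 319, and parallel to the tool. I correct for this and descend.

Emit:
move_arm:
  rows:
    - [0,4,-25,0,-1]
    - [0,0,-40,0,-1]
    - [0,0,-40,0,-1]
    - [0,0,-40,0,-1]
    - [0,0,-20,0,-1]
    - [0,0,-10,0,-1]
    - [0,0,-3,0,-1]
    - [0,0,0,0,-1]

```text
time: 8.0
tool_pos: [0.5006, 0.035, 0.0102]
tool_rot: [3.141, 0.001, 2.72]
contact_force: [-0.6, -0.0, 0.9]
opening: 0.0918
grip_force: 0.0
```

Emit:
move_arm:
  rows:
    - [0,0,0,0,-0.3]
    - [0,0,0,0,0.2]
    - [0,0,0,0,0.4]
    - [0,0,0,0,0.5]
    - [0,0,0,0,0.55]
    - [0,0,0,0,0.6]
    - [0,0,0,0,0.65]
    - [0,0,0,0,0.7]
    - [0,0,0,0,0.8]
    - [0,0,0,0,1]
    - [0,0,0,0,1]
    - [0,0,0,0,1]
  newtons: 55

```text
time: 9.2
tool_pos: [0.5, 0.0354, 0.0097]
tool_rot: [3.142, -0.0, 2.721]
contact_force: [-0.6, 1.1, -0.7]
opening: 0.0154
grip_force: 55.0
```

Emit:
move_arm:
  rows:
    - [0,0,1,0,1]
    - [0,0,2,0,1]
    - [0,0,3,0,1]
    - [0,0,4,0,1]
    - [0,0,5,0,1]
    - [0,0,5,0,1]
    - [0,0,4,0,1]
    - [0,0,3,0,1]
    - [0,0,2,0,1]
    - [0,0,1,0,1]
    - [0,0,0,0,1]
    - [0,0,0,0,1]

```text
time: 10.4
tool_pos: [0.4999, 0.0355, 0.0396]
tool_rot: [3.142, -0.0, 2.721]
contact_force: [0.7, -0.3, -2.1]
opening: 0.0158
grip_force: 55.0
```

```bash
python3 - <<'E'
from h import *
st=monitor.observe(); print(st["contact_force"],st["torque"],st["tool_pos"])
w=vision.read_camera("wrist")[:,:,::-1]; s=vision.read_camera("scene")[:,:,::-1]; t=vision.read_camera("top")[:,:,::-1]
f=lambda im,x,y,w,h:cv2.resize(im[y:y+h,x:x+w],(400,300),interpolation=cv2.INTER_CUBIC)
cv2.imwrite("pics/c3.png",np.vstack([np.hstack([f(s,290,215,100,75),f(t,250,205,100,75)]),cv2.resize(w,(800,600))[150:450]]))
E
```

```text
[ 0.6649928  -0.26017562 -2.05971316] [0.01009293 0.06570959 0.01329943] [0.49987932 0.03546636 0.03962727]
```

View pics/c3.png

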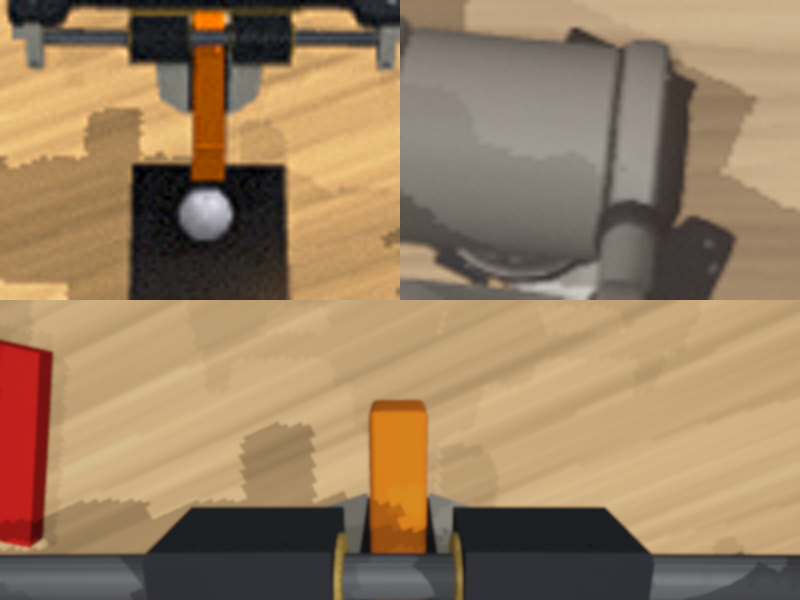

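Emit:
move_arm:
  rows:
    - [-2,0,2,0,1]
    - [-4,1,4,0.01,1]
    - [-6,2,7,0.02,1]
    - [-8,4,9,0.03,1]
    - [-10,6,10,0.04,1]
    - [-11,8,11,0.05,1]
    - [-11,10,11,0.05,1]
    - [-11,12,11,0.05,1]
    - [-10,14,10,0.05,1]
    - [-8,15,9,0.04,1]
    - [-6,16,7,0.03,1]
    - [-4,16,4,0.02,1]

```text
time: 11.75
tool_pos: [0.4079, 0.1404, 0.1362]
tool_rot: [3.141, 0.001, 3.114]
contact_force: [-0.2, 0.8, -1.2]
opening: 0.0153
grip_force: 55.0
```

Emit:
move_arm:
  rows:
    - [-2,16,2,0.005,1]
    - [0,16,0,0,1]
    - [0,16,0,0,1]
    - [0,15,0,0,1]
    - [0,14,0,0,1]
    - [0,12,0,0,1]
    - [0,10,0,0,1]
    - [0,9,0,0,1]
    - [0,7,0,0,1]
    - [0,5,0,0,1]
    - [0,3,0,0,1]
    - [0,2,0,0,1]

```text
time: 12.95
tool_pos: [0.407, 0.2645, 0.1367]
tool_rot: [-3.142, -0.0, 3.116]
contact_force: [-0.3, 0.0, -1.9]
opening: 0.0156
grip_force: 55.0
```

Emit:
move_arm:
  rows:
    - [0,1,0,0,1]
    - [0,0,0,0,1]
    - [0,0,0,0,1]
    - [0,0,0,0,1]

```text
time: 13.35
tool_pos: [0.407, 0.2653, 0.1368]
tool_rot: [3.142, -0.0, 3.115]
contact_force: [0.8, -0.3, -2.3]
opening: 0.0157
grip_force: 55.0
```

```bash
python3 - <<'E'
from h import *
from camfit import W,r
print("camfit",r.x)
st=monitor.observe(); print(st["tool_pos"],st["tool_rot"],st["contact_force"],st["torque"],st["opening"])
w=vision.read_camera("wrist")[:,:,::-1]; s=vision.read_camera("scene")[:,:,::-1]; t=vision.read_camera("top")[:,:,::-1]
for n,i in(("w4",w),("s4",s),("t4",t)): cv2.imwrite(f"pics/{n}.png",i)
F=W(r.x,[(-.16,0,r.x[3])])
for n in("top","scene"): print(n,proj(cal(n),F))
f=lambda im,x,y,w,h:cv2.resize(im[y:y+h,x:x+w],(400,600),interpolation=cv2.INTER_CUBIC)
cv2.imwrite("pics/c4.png",np.hstack([f(t,125,145,80*1,120),f(s,400,160,80,120)]))
E
```

```text
camfit [ 0.64667079  0.2619007  -0.03180934  0.14542629 -0.03010829  0.01495714
 -0.05659572]
[0.40700809 0.26527846 0.13676477] [ 3.14150933e+00 -3.16564761e-06  3.11548513e+00] [ 0.82413335 -0.34597576 -2.27662362] [-0.02914449  0.1433445  -0.03943167] 0.01568363581030178
top [[164.31336055 264.97463954]]
scene [[445.26628113 164.0142976 ]]
```

View pics/c4.png

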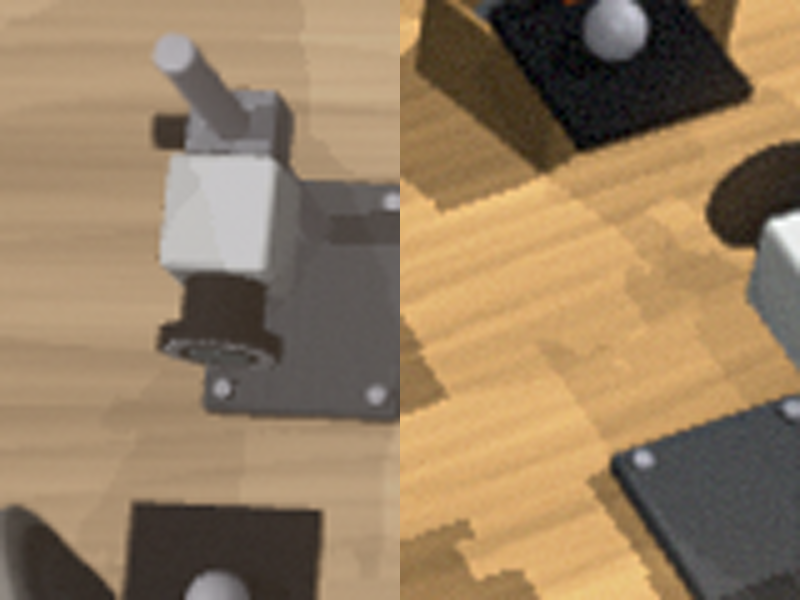

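The ball sits in the pocket, at about (168.6,265) in the top view and (443,165.6) in the scene view. The tray looks level. I measure the remaining offset to the focus.

```bash
python3 - <<'E'
from h import *
from camfit import W,r
p=r.x; C=[cal("top"),cal("scene")]; uv=[]
for n,(x,y) in(("t4",(168,265)),("s4",(443,166))):
    im=cv2.imread(f"pics/{n}.png"); R0=11; c=im[y-R0:y+R0+1,x-R0:x+R0+1]
    hsv=cv2.cvtColor(c,cv2.COLOR_BGR2HSV); m=((hsv[:,:,2]>75)&(hsv[:,:,1]<75)).astype(np.uint8)
    k,l,st,ce=cv2.connectedComponentsWithStats(m,connectivity=4); i=1+st[1:,4].argmax()
    print(n,st[i],ce[i]+[x-R0,y-R0],cv2.minEnclosingCircle(np.argwhere(l==i)[:,::-1].astype(np.float32)))
    print("\n".join("".join("#" if v==i else "." for v in row) for row in l))
    uv.append(ce[i]+[x-R0,y-R0])
B=tri(C,uv); F=W(p,[(-.16,0,p[3])])[0]; print("ball",B,"focus",F,"res",[proj(c,B)[0]-u for c,u in zip(C,uv)])
c,s=np.cos(p[2]),np.sin(p[2]); print("focus-ball mm",(F-B)*1000)
for dz in(.1454,.149): print([onz(c_,u,dz) for c_,u in zip(C,uv)])
# tray corner check (top): predicted level tray from tool pose
st=monitor.observe(); q=[*(st["tool_pos"][:2]+.08*np.array([np.cos(st["tool_rot"][2]+np.pi),np.sin(st["tool_rot"][2]+np.pi)])),st["tool_rot"][2]-np.pi]
z=st["tool_pos"][2]-.0097
P=W(q,[(.04,.038,z+.008),(.04,-.038,z+.008),(0,0,z+.0182)]); print("tray pred",P[2])
print("crop top",(proj(C[0],P)-[125,145])*5,"crop scene",(proj(C[1],P)-[400,160])*5)
t=cv2.imread("pics/t4.png"); g=cv2.imread("pics/s4.png")
f=lambda im,x,y:cv2.resize(im[y:y+75,x:x+60],(400,500),interpolation=cv2.INTER_CUBIC)
cv2.imwrite("pics/c5.png",np.hstack([f(t,140,220),f(g,410,135)]))
E
```

```text
t4 [  5   5  13  13 135] [167.80740741 265.19259259] ((10.807692527770996, 11.192307472229004), 6.450870037078857)
.......................
.......................
.......................
.......................
.......................
.........####..........
.......########........
......##########.......
......###########......
.....############......
.....#############.....
.....#############.....
.....#############.....
.....#############.....
.....############......
......###########......
.......#########.......
........######.........
.......................
.......................
.......................
.......................
.......................
s4 [  5   4  13  13 131] [442.76335878 165.05343511] ((10.6875, 10.0), 6.430314540863037)
.......................
.......................
.......................
.......................
.........#####.........
.......########........
.......#########.......
......###########......
.....############......
.....#############.....
.....#############.....
.....#############.....
.....############......
.....############......
......##########.......
.......########........
.........#####.........
.......................
.......................
.......................
.......................
.......................
.......................
ball [0.48673014 0.26075832 0.14483514] focus [0.48675173 0.26698933 0.14542629] res [array([-0.26329426, -0.11474945]), array([-0.27816099,  0.06346556])]
focus-ball mm [0.0215936  6.23100922 0.59114596]
[array([[0.48643902, 0.26007273, 0.1454    ]]), array([[0.48726431, 0.26098305, 0.1454    ]])]
[array([[0.48597498, 0.25910347, 0.149     ]]), array([[0.49023713, 0.25862814, 0.149     ]])]
tray pred [0.48698507 0.26328363 0.14527923]
crop top [[127.13978761 499.61178416]
 [316.01123289 507.44484242]
 [206.07560847 599.48919275]] crop scene [[349.30532721  82.18787132]
 [178.60699451 135.52070882]
 [218.45860048  23.37794124]]
```

View pics/c5.png

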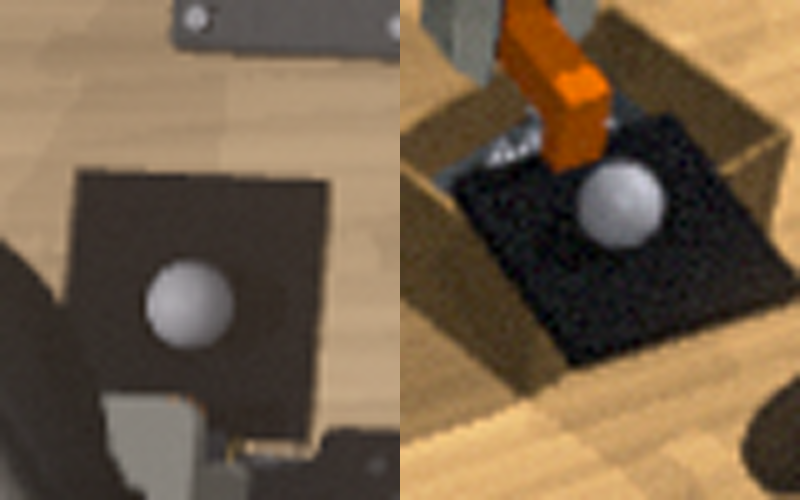

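The ball is 6 mm short in y and within about 1 mm in x and z. I correct this gently, then check again.

Emit:
move_arm:
  rows:
    - [0,0.5,0,0,1]
    - [0,1,0,0,1]
    - [0,1.5,0.5,0,1]
    - [0,1.5,0,0,1]
    - [0,1,0,0,1]
    - [0,0.5,0,0,1]
    - [0,0,0,0,1]
    - [0,0,0,0,1]
    - [0,0,0,0,1]
    - [0,0,0,0,1]
    - [0,0,0,0,1]

```text
time: 14.6
tool_pos: [0.407, 0.2714, 0.1372]
tool_rot: [3.142, 0.0, 3.116]
contact_force: [0.1, -0.0, -2.6]
opening: 0.0157
grip_force: 55.0
```

```bash
cat > ball.py <<'E'
from h import *
from camfit import W,r
p=r.x; F=W(p,[(-.16,0,p[3])])[0]
for k in range(3):
    uv=[];C=[cal("top"),cal("scene")]
    for n,c in zip(("top","scene"),C):
        im=vision.read_camera(n)[:,:,::-1]; x,y=np.round(proj(c,F)[0]).astype(int); R0=12
        hsv=cv2.cvtColor(np.ascontiguousarray(im[y-R0:y+R0+1,x-R0:x+R0+1]),cv2.COLOR_BGR2HSV); m=((hsv[:,:,2]>75)&(hsv[:,:,1]<75)).astype(np.uint8)
        nn,l,st,ce=cv2.connectedComponentsWithStats(m,connectivity=4); i=1+st[1:,4].argmax()
        uv.append(ce[i]+[x-R0,y-R0]); print(st[i])
    B=tri(C,uv); print("ball",B,"focus-ball mm",(F-B)*1000)
st=monitor.observe(); print(st["time"],st["tool_pos"],st["qvel"],st["grip_force"])
E
python3 ball.py
```

```text
[  7   6  13  13 134]
[  7   6  12  13 128]
ball [0.48677989 0.26688428 0.14538161] focus-ball mm [-0.0281614   0.10505562  0.04467992]
[  7   6  13  13 135]
[  7   6  12  13 127]
ball [0.48687984 0.26688006 0.14537861] focus-ball mm [-0.12811033  0.10927356  0.04768359]
[  7   6  13  13 134]
[  7   6  13  13 129]
ball [0.48680084 0.26693448 0.14536492] focus-ball mm [-0.04910716  0.05485095  0.06137302]
14.9 [0.40696334 0.27142567 0.13722634] [ 1.04668188e-03 -5.08824016e-04 -1.53675222e-03  4.20140239e-04
  3.57620568e-04  5.07282160e-05] 54.99916434288025
```

On target and still, so I hand in.

```bash
python3 -c "
from cell import workorder
print(workorder.hand_in())"
```

```text
the job is handed in; nothing more can be done
None
```

The lid is snapped shut and the tray is held level and still in front of the camera, with the ball within about 0.2 mm of the measured focus point (itself good to a few mm); I handed the job in at 14.9 s, and no verdict was returned.

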